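Rake out the plaque's inlay channel with the stylus

TASK

Swing the red-knobbed clamp lever fully down so that it holds the wooden plaque in its jig, then take the red-handled stylus from its wooden stand and draw its ball tip slowly (about 2 cm/s) along the dark channel from the green end to the red end, keeping the tip lightly down in the channel all the way. Then put the stylus back in its wooden stand, upright and fully home; leave the clamp shut, the plaque in the jig, and the brush, jars, pot and cup where they are.

Things in the scene. Friction and masses are not known exactly. Their poses are not given: they have to be found in the camera images.
- clamp (a joint): Swing-down clamp lever of the jig, a steel bar 18 mm wide and 9 mm thick with a red ball knob on its free end. 0 = shut: bar level, its rubber pad on the plaque; grows as the knob swings up and away (1.5 = upright, nearly). A stiff hinge: it stays where it is left; about 2 N at the knob moves it.
- clamp_hinge (a point): Hinge pin of the clamp lever, in the blue bracket at the jig's +y end, 36 mm above the table. Axes: x along the pin (the jig's x axis); at joint value 0 the lever runs from here along -y of the jig and its z is up; the axes turn with the lever.
- clamp_knob (a point): Centre of the red ball knob (diameter 18 mm) on the lever, 72 mm from the hinge pin (3 mm above the bar's centreline). When shut it is 39 mm above the table.
- jig: Fixed plywood clamping jig, base 170 mm (its x) by 290 mm (its y) by 10 mm, with 8 mm high fences round the plaque. Origin on the table, under the centre of the plaque; z up; the clamp bracket (top 46 mm above the table) stands at +y, 134 mm from the origin.
- plaque: Loose wooden plaque 130 (x) x 200 (y) x 18 (z) mm lying in the jig, painted flowers on top, with a dark channel cut in its top: 10 mm wide, 6 mm deep, running straight, slanting, straight. Green marks flank the start end, red marks the far end (near the clamp). Origin: centre of its underside, 10 mm above the table; axes as the jig's.
- seam_0 (a point): Point on the middle of the channel's floor: the green start end (22 mm above the table, 6 mm under the plaque's top). Points 0 to 7 follow the channel's path in order, in straight lines; bends at points 2 and 5. The channel ends 6 mm beyond points 0 and 7.
- seam_1 (a point): Point on the middle of the channel's floor: a point on the first straight (22 mm above the table, 6 mm under the plaque's top). Points 0 to 7 follow the channel's path in order, in straight lines; bends at points 2 and 5. The channel ends 6 mm beyond points 0 and 7.
- seam_2 (a point): Point on the middle of the channel's floor: the first bend (22 mm above the table, 6 mm under the plaque's top). Points 0 to 7 follow the channel's path in order, in straight lines; bends at points 2 and 5. The channel ends 6 mm beyond points 0 and 7.
- seam_3 (a point): Point on the middle of the channel's floor: a point on the slant (22 mm above the table, 6 mm under the plaque's top). Points 0 to 7 follow the channel's path in order, in straight lines; bends at points 2 and 5. The channel ends 6 mm beyond points 0 and 7.
- seam_4 (a point): Point on the middle of the channel's floor: a second point on the slant (22 mm above the table, 6 mm under the plaque's top). Points 0 to 7 follow the channel's path in order, in straight lines; bends at points 2 and 5. The channel ends 6 mm beyond points 0 and 7.
- seam_5 (a point): Point on the middle of the channel's floor: the second bend (22 mm above the table, 6 mm under the plaque's top). Points 0 to 7 follow the channel's path in order, in straight lines; bends at points 2 and 5. The channel ends 6 mm beyond points 0 and 7.
- seam_6 (a point): Point on the middle of the channel's floor: a point on the last straight (22 mm above the table, 6 mm under the plaque's top). Points 0 to 7 follow the channel's path in order, in straight lines; bends at points 2 and 5. The channel ends 6 mm beyond points 0 and 7.
- seam_7 (a point): Point on the middle of the channel's floor: the red far end (22 mm above the table, 6 mm under the plaque's top). Points 0 to 7 follow the channel's path in order, in straight lines; bends at points 2 and 5. The channel ends 6 mm beyond points 0 and 7.
- stylus: Ball-tip stylus with a red handle, 120 mm long, 60 g, hanging upright in the wooden stand. Origin: bottom of the ball tip (ball diameter 5 mm); z points up the shaft. Steel shaft of diameter 8 mm to z = 60 mm, a round collar (diameter 36 mm, z = 60 to 64 mm), then the square handle 16 x 16 mm from z = 64 to 120 mm, its flat faces along x and y. Grip the handle at about z = 94 mm, across two flats.
- stylus_tip (a point): The bottom of the stylus's ball tip (same point as the stylus's origin).
- stylus_stand: Fixed medium-brown wooden block 60 x 60 x 75 mm with a round hole of diameter 21 mm, 66 mm deep, in the middle of its top. Origin: centre of its underside on the table. The stylus's collar rests on the block's top, so its tip is 15 mm above the table.
- brush: Bystander: a brush of the same shape with a blue handle, in a grey plastic stand. Origin at the bottom of its bristles.
- jar_yellow: Bystander: yellow paint jar, diameter 52 mm, 65 mm high. Origin under its centre.
- jar_green: Bystander: green paint jar, diameter 52 mm, 65 mm high. Origin under its centre.
- teal_pot: Bystander: ribbed teal pot, diameter 128 mm, 95 mm high. Origin under its centre.
- water_cup: Bystander: white cup, rim diameter 72 mm, 85 mm high. Origin under its centre.

How it is judged:
By the outcome, as a careful person would: the job done as asked, in the order asked, and still so for the second after the job is handed in, with the robot touching nothing.
It also fails if it takes over 72 s, if anything falls off the work surface, if the arm or the gripper's body presses on something with over 40 N, if the wrist force passes 120 N, or if a joint passes its speed limit or range.

ROBOT

A 7-joint arm with a two-finger parallel gripper is mounted at the origin on the work surface. World frame = base frame: x ahead of the robot, y to its left, z up, the work surface at z = 0. Lengths are in m, angles in rad, forces in N, time in s.
With the tool pointing down it reaches from about 0.4 to 0.9 m from the base axis. Payload 5.5 kg.
Tool frame: the origin (TCP) lies on the centre line of the jaws, within the pads' length; the fingertips stand 22 mm ahead of it and the grasp point (between the pads) lies 3 mm ahead of it (bot.tip_extent is the distance from the TCP to the fingertips, in m); z points along the fingers, y is the line along which they close (so a half turn about z gives the same grasp; the last joint's range is limited). The gripper opens to 85 mm and grips with 20 to 120 N. Pads are 22 mm wide; open, the fingers measure 114 mm over their backs; the gripper's body (76 mm by 85 mm) begins 54 mm behind the grasp point. The pads swing forward as they close: fully open they stand 13 mm farther back than shut.
Start: joints at [-0.902, 0.501, -0.427, 1.55, 0.221, 1.138, -0.21], TCP at [0.257, 0.597, 0.253] pointing down, gripper open.
Joint ranges: [-2.88, 2.88], [-0.31, 2.03], [-1.54, 1.56], [0.2, 2.42], [-1.41, 4.55], [0.19, 2.02], [-2.57, 2.57]. Speed limits (rad/s): [2.57, 2.57, 3.14, 3.14, 3.14, 3.14, 3.14].

INTERFACE

Orientations are given as a 3x3 rotation matrix whose columns are the frame's x, y, z axes.
In Python, from plant import bot, grab_frame, calibration gives the robot as it stands.
- The arm moves only by the tool carry_out, never from a script. Its argument "deltas" is a list that holds one entry, the list of rows, each a list of 7 numbers: the shift along the world's x, y, z in m, then the turn, a rotation vector about the world's x, y, z in degrees, then the opening, from 0 (shut) to 1 (fully open). In form: [[[dx, dy, dz, ax, ay, az, claw], ...]]. A call has 1 to 12 rows; each row shifts and turns the commanded pose from where the row before left it; what a row does not reach is not made up. A row lasts 1/8 s, in which the tool goes at most 62.5 mm and 10.7 degrees, less where a joint would pass 70% of its speed; a pose out of reach is approached as far as the arm can. A call is refused whole if a number of a shift passes 0.0625 or a number of a turn 10.7, either way. A call with a gripper value outside its range is refused whole. The fingers move at their own pace and stop on an object; "force" is the grip in N (left out, the last holds). Time passes only in rows, so rows that do not move let the fingers close. It gives the time, the measured TCP pose, the force, the opening and the grip force at its end, in the units of the state.
- bot.get_state(): the state, without advancing time (a new reading comes with each control period).
- grab_frame(name): name is "side" or "top"; returns the picture (400x640x3 uint8, blue, green, red); there is no depth.
- calibration(name): a dict with "fovy" (degrees; the focal length in pixels is half the picture's height over the tangent of half this angle, whatever the lens; pixels are square), "cx", "cy" (the principal point, pixels), "dist_coeffs" ([k1, k2, p1, p2, k3] as OpenCV has them; the pictures are not rectified), "R" (3x3) and "t" (3): a world point X has camera coordinates R X + t. Camera axes: x right, y down, z forward; pixel columns grow to the right and rows downward; lengths in m; the calibration is good to about 2 mm. A picture is of the moment at which its call begins. calibration takes no time and is no camera call.
- bot.job_done(): hands the job in; it is judged then, once.
The state is a dict: "clock": time; "joint_pos": joint angles; "qvel": joint speeds; "joint_efforts": joint torques, N m; "eef_pos": TCP position; "orientation": TCP orientation; "contact_force": force on the tool from outside, world axes, zero at the start; "wrist_torque": the same for the moment, N m; "width": opening from 0.0 (shut) to 1.0 (fully open); "gripper_force": force on a finger pad.
Only numpy, scipy, OpenCV 4.12 (cv2) and the standard library are available. Lean on these libraries where they do the work, as an engineer would, in place of code of your own. Each camera call takes 0.05 s, during which the arm holds its last target. There are 200 camera calls.

## Working session

There is one attempt and no reset: what is moved stays moved. The work goes in short steps, Python scripts to look and compute and a tool call to move; the robot and the scene stay as the last step left them, time stands still between calls to the robot, and variables do not carry over. Pictures are saved under pics/ and viewed, at most 10 in all, crops included, and the job is handed in when it is done.

Besides the shell and the picture viewer there is one more tool, called after "Emit:" in YAML: its name, and indented under it one key for each argument. carry_out: Moves the arm, as the interface text tells. Its arguments: {"type":"object","properties":{"deltas":{"type":"array","items":{"type":"array","items":{"type":"array","items":{"type":"number"}}}},"force":{"type":"number"}},"required":["deltas"]}

```bash
mkdir -p pics; ls; python3 - <<'E'
from plant import bot, grab_frame, calibration
import cv2
for n in("side","top"):
    cv2.imwrite(f"pics/{n}0.png",grab_frame(n)); c=calibration(n); print(n,c)
s=bot.get_state();print(s)
E
```

```text
pics
side {'fovy': 52.707872751020524, 'cx': 315.17157951452197, 'cy': 202.47164357928045, 'dist_coeffs': array([-0.06214602,  0.        ,  0.        ,  0.        ,  0.        ]), 'R': array([[ 0.96120369, -0.27544586, -0.01473246],
       [-0.14737702, -0.46767668, -0.87152655],
       [ 0.23316835,  0.83988577, -0.49012694]]), 't': array([-0.53017227,  0.14522268,  1.09870757])}
top {'fovy': 57.972645239237, 'cx': 319.3749366158442, 'cy': 196.21276903051833, 'dist_coeffs': array([0.00527677, 0.        , 0.        , 0.        , 0.        ]), 'R': array([[ 0.02656465, -0.99963211, -0.00547435],
       [-0.99288007, -0.0257483 , -0.11630213],
       [ 0.11611839,  0.0085249 , -0.99319879]]), 't': array([-0.00298094,  0.5817766 ,  1.06316349])}
{'clock': 0.1, 'joint_pos': array([-0.90181304,  0.50178324, -0.42680395,  1.55138334,  0.22078478,
        1.13831024, -0.21028856]), 'qvel': array([-0.00211183, -0.0020065 , -0.00189985, -0.0008141 ,  0.00194975,
        0.00119649, -0.00085422]), 'joint_efforts': array([-1.12741880e-02, -5.70815456e+01, -5.83821550e+00, -2.81748694e+01,
        1.06613940e-02,  5.53275633e-03,  7.27054129e-06]), 'eef_pos': array([0.25637189, 0.59663715, 0.25232868]), 'orientation': array([[-9.18816276e-01,  3.94684717e-01, -7.90903358e-04],
       [ 3.94685503e-01,  9.18814791e-01, -1.65324761e-03],
       [ 7.41821370e-05, -1.83118890e-03, -9.99998321e-01]]), 'contact_force': array([0.50459882, 0.07822189, 0.87944813]), 'wrist_torque': array([ 0.02502177, -0.02928474,  0.03333969]), 'gripper_force': 0.0, 'width': 0.9974034984513249}
```

View pics/side0.png

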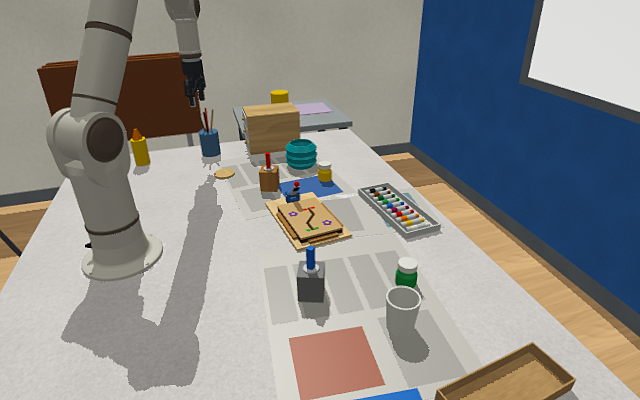

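View pics/top0.png

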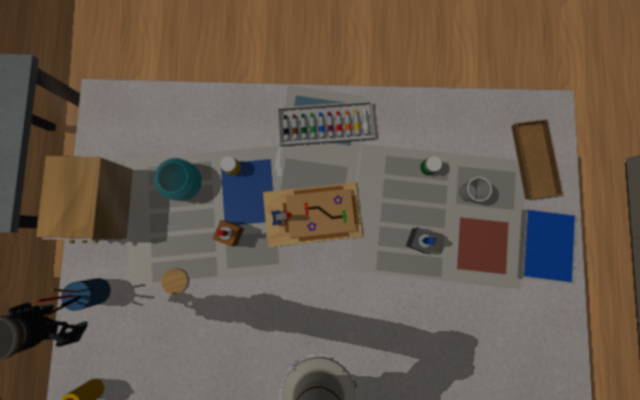

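```bash
python3 - <<'E'
import cv2
a=cv2.imread("pics/top0.png")[175:255,205:365];cv2.imwrite("pics/tc.png",cv2.resize(a,None,fx=5,fy=5,interpolation=cv2.INTER_CUBIC))
a=cv2.imread("pics/side0.png")[145:255,250:360];cv2.imwrite("pics/sc.png",cv2.resize(a,None,fx=5,fy=5,interpolation=cv2.INTER_CUBIC))
E
```

```text
(no output)
```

View pics/tc.png

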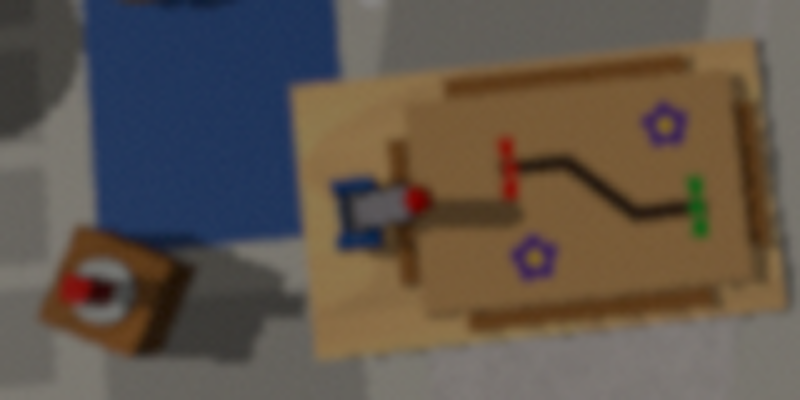

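View pics/sc.png

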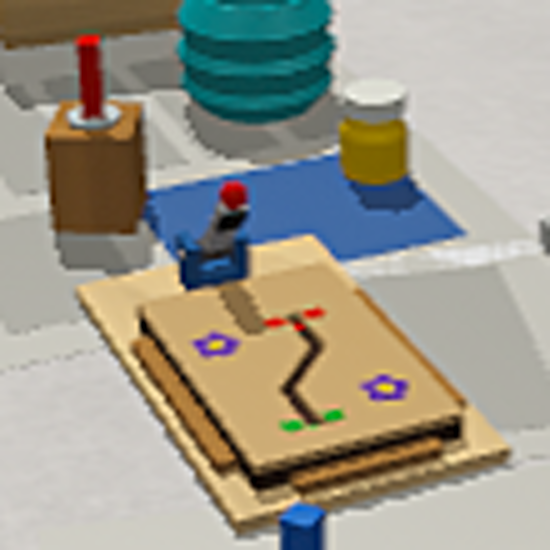

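```bash
cat > h.py <<'E'
import numpy as np, cv2
from plant import bot, grab_frame, calibration
def K(c): f=200/np.tan(np.radians(c["fovy"]/2)); return np.array([[f,0,c["cx"]],[0,f,c["cy"]],[0,0,1]])
def proj(n,P):
    c=calibration(n); return cv2.projectPoints(np.float64(P).reshape(-1,1,3),cv2.Rodrigues(c["R"])[0],c["t"],K(c),c["dist_coeffs"])[0].reshape(-1,2)
def ray(n,uv,z):
    c=calibration(n); p=cv2.undistortPoints(np.float64(uv).reshape(-1,1,2),K(c),c["dist_coeffs"]).reshape(-1,2)
    d=np.c_[p,np.ones(len(p))]@c["R"]; o=-c["R"].T@c["t"]
    return o+d*((z-o[2])/d[:,2])[:,None]
def ortho(n,img,x0,x1,y0,y1,z,s=0.0005):
    # up = +x, left = +y
    X,Y=np.meshgrid(np.arange(x1,x0,-s),np.arange(y1,y0,-s),indexing="ij")
    m=proj(n,np.c_[X.ravel(),Y.ravel(),np.full(X.size,z)]).astype(np.float32)
    return cv2.remap(img,m[:,0].reshape(X.shape),m[:,1].reshape(X.shape),cv2.INTER_CUBIC)
E
python3 - <<'E'
from h import *
t=cv2.imread("pics/top0.png");s=cv2.imread("pics/side0.png")
f=lambda c:np.array([[205+(a+.5)/5-.5,175+(b+.5)/5-.5] for a,b in c])
g=lambda c:np.array([[250+(a+.5)/5-.5,145+(b+.5)/5-.5] for a,b in c])
print("top cam",-calibration("top")["R"].T@calibration("top")["t"], "side",-calibration("side")["R"].T@calibration("side")["t"])
print("plaque top T",ray("top",f([(408,103),(733,75),(757,282),(428,315)]),.028).round(4).tolist())
print("base T",ray("top",f([(290,88),(760,40),(788,308),(315,358)]),.01).round(4).tolist())
print("base S",ray("side",g([(78,288),(315,237),(510,455),(240,530)]),.01).round(4).tolist())
print("plaque S",ray("side",g([(142,312),(345,265),(465,412),(250,470)]),.028).round(4).tolist())
print("stand top T",ray("top",f([(80,228),(192,265),(140,355),(42,318)]),.075).round(4).tolist(),'collar T',ray("top",f([(103,291)]),.079))
print("stand S",ray("side",g([(48,132),(75,100),(145,103),(140,138)]),.075).round(4).tolist(),'collar S',ray("side",g([(95,115)]),.079))
print("knob rays T",ray("top",f([(417,201)]),.09),"S",ray("side",g([(233,195)]),.09), "bracket T",ray("top",f([(360,213)]),.04))
a=ortho("top",t,.36,.56,-.1,.16,.026,.0004);b=ortho("side",s,.36,.56,-.1,.16,.026,.0004)
o=np.vstack([a[50:-100],b[50:-100]])
print(o.shape);cv2.imwrite("pics/or.png",o)
E
```

```text
top cam [0.45426075 0.00293655 1.12357824] side [ 0.2748222  -1.00090534  0.65726086]
plaque top T [[0.5828, 0.1138, 0.028], [0.6052, -0.0845, 0.028], [0.4795, -0.101, 0.028], [0.4544, 0.097, 0.028]]
base T [[0.5924, 0.1895, 0.01], [0.6302, -0.1024, 0.01], [0.4646, -0.1219, 0.01], [0.4265, 0.1667, 0.01]]
base S [[0.4263, 0.1594, 0.01], [0.5945, 0.1813, 0.01], [0.6288, -0.1081, 0.01], [0.4643, -0.1327, 0.01]]
plaque S [[0.4553, 0.0846, 0.028], [0.5937, 0.1051, 0.028], [0.6097, -0.0841, 0.028], [0.4776, -0.1044, 0.028]]
stand top T [[0.4993, 0.2969, 0.075], [0.4796, 0.2307, 0.075], [0.4272, 0.258, 0.075], [0.4468, 0.3158, 0.075]] collar T [[0.4632212  0.28041017 0.079     ]]
stand S [[0.429, 0.267, 0.075], [0.456, 0.3149, 0.075], [0.5025, 0.2943, 0.075], [0.4876, 0.2378, 0.075]] collar S [[0.46366403 0.27609401 0.079     ]]
knob rays T [[0.51914232 0.10029155 0.09      ]] S [[0.52120144 0.10496013 0.09      ]] bracket T [[0.51417629 0.13897566 0.04      ]]
(702, 650, 3)
```

View pics/or.png

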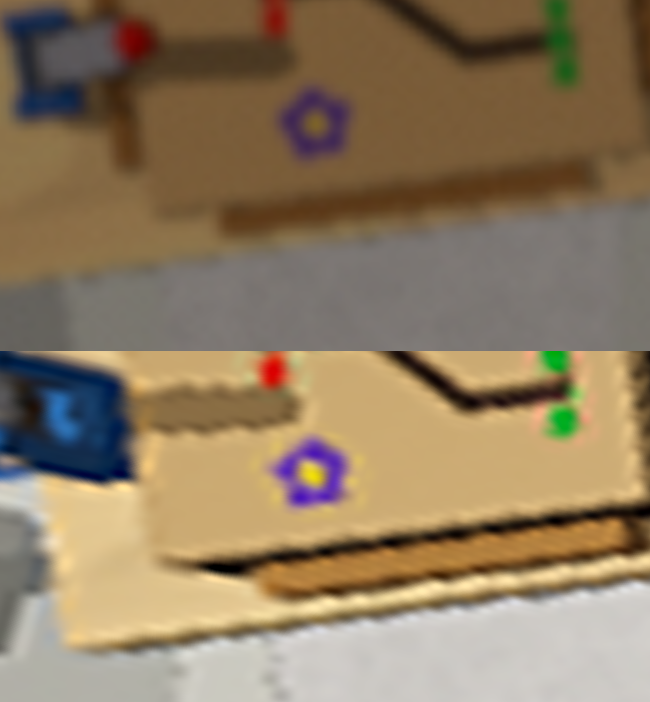

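```bash
python3 - <<'E'
from h import *
th=np.radians(7.0);x=np.array([np.cos(th),np.sin(th)]);y=np.array([-np.sin(th),np.cos(th)])
J=np.array([.530,.0055])
for n in("top","side"):
    im=cv2.imread(f"pics/{n}0.png")
    ys=np.arange(-.085,.03,.005); xs=np.arange(-.03,.045,.0005)
    P=(J+xs[None,:,None]*x+ys[:,None,None]*y).reshape(-1,2)
    m=proj(n,np.c_[P,np.full(len(P),.028)]).astype(np.float32)
    o=cv2.remap(im,m[:,0].reshape(len(ys),-1),m[:,1].reshape(len(ys),-1),cv2.INTER_CUBIC).astype(float)
    v=o[...,2] # red channel; green marks also dark -> use max
    v=o.max(-1); bg=np.median(v,axis=1,keepdims=True); d=np.clip(bg-v-.15*bg,0,None)
    c=(d*xs).sum(1)/(d.sum(1)+1e-9)
    print(n,[(round(a*1e3),round(b*1e3,1),round(w)) for a,b,w in zip(ys,c,d.sum(1)) ])
# knob
def tri(u1,u2):
    r=[]
    for n,u in(("top",u1),("side",u2)):
        a=ray(n,[u],.0)[0];b=ray(n,[u],.1)[0];d=(b-a)/np.linalg.norm(b-a);r.append((a,d))
    A=sum(np.eye(3)-np.outer(d,d) for a,d in r);b=sum((np.eye(3)-np.outer(d,d))@a for a,d in r)
    p=np.linalg.solve(A,b);return p,[np.linalg.norm(np.cross(p-a,d)) for a,d in r]
for n in("top","side"):
    im=cv2.imread(f"pics/{n}0.png").astype(int)
    red=((im[...,2]>100)&(im[...,1]<60)&(im[...,0]<60)).astype(np.uint8)
    k,l,st,ce=cv2.connectedComponentsWithStats(red)
    print(n,[(st[i].tolist(),ce[i].round(2).tolist()) for i in range(1,k) if 150<ce[i][1]<260 and 200<ce[i][0]<360])
E
```

```text
top [(-85, np.float64(0.0), 0), (-80, np.float64(0.0), 0), (-75, np.float64(-18.0), 122), (-70, np.float64(-14.7), 138), (-65, np.float64(-12.0), 2), (-60, np.float64(4.6), 1030), (-55, np.float64(-1.1), 1140), (-50, np.float64(-0.5), 882), (-45, np.float64(5.7), 1164), (-40, np.float64(-10.2), 924), (-35, np.float64(-14.7), 912), (-30, np.float64(-13.7), 1065), (-25, np.float64(-9.6), 1198), (-20, np.float64(-5.3), 1194), (-15, np.float64(-0.6), 1201), (-10, np.float64(3.9), 1209), (-5, np.float64(8.5), 1176), (0, np.float64(13.4), 1175), (5, np.float64(17.5), 1190), (10, np.float64(19.9), 973), (15, np.float64(20.5), 905), (20, np.float64(18.4), 944), (25, np.float64(13.2), 1019)]
side [(-85, np.float64(0.0), 0), (-80, np.float64(0.0), 0), (-75, np.float64(-12.0), 1649), (-70, np.float64(-12.4), 1400), (-65, np.float64(-11.5), 1078), (-60, np.float64(-9.1), 1825), (-55, np.float64(-10.1), 1897), (-50, np.float64(-5.1), 2161), (-45, np.float64(-9.3), 1820), (-40, np.float64(-15.5), 1478), (-35, np.float64(-15.4), 2073), (-30, np.float64(-12.8), 2304), (-25, np.float64(-7.7), 2399), (-20, np.float64(-3.1), 2318), (-15, np.float64(1.6), 2169), (-10, np.float64(6.2), 2372), (-5, np.float64(10.9), 2272), (0, np.float64(15.5), 2192), (5, np.float64(18.6), 1896), (10, np.float64(19.7), 1619), (15, np.float64(19.4), 1774), (20, np.float64(17.4), 2089), (25, np.float64(13.8), 1727)]
top [([305, 203, 4, 12, 40], [306.27, 208.75]), ([286, 212, 3, 5, 12], [287.0, 214.17]), ([216, 229, 7, 7, 37], [218.89, 232.3])]
side [([265, 152, 5, 17, 64], [267.47, 159.08]), ([294, 182, 5, 5, 19], [296.26, 183.63]), ([311, 207, 3, 1, 3], [312.0, 207.0]), ([303, 209, 4, 1, 4], [304.5, 209.0]), ([309, 209, 2, 2, 3], [309.33, 209.67])]
```

The top view puts the knob at about (287.5, 214.5), the stylus at (220, 233), and the channel from green (344, 216) to red (307, 208). In the side view the knob is at (296, 184), with the lever raised about 60°. Next I'll move above the knob with the gripper shut.

Emit:
carry_out:
  deltas:
    - [[0.012,-0.02,0,0,0,0,0],[0.022,-0.042,0,0,0,0,0],[0.024,-0.046,-0.005,0,0,0,0],[0.024,-0.046,-0.005,0,0,0,0],[0.024,-0.046,-0.005,0,0,0,0],[0.024,-0.046,-0.005,0,0,0,0],[0.024,-0.046,-0.005,0,0,0,0],[0.024,-0.046,-0.005,0,0,0,0],[0.024,-0.046,-0.005,0,0,0,0],[0.024,-0.046,-0.005,0,0,0,0],[0.022,-0.042,-0.005,0,0,0,0],[0.012,-0.021,-0.005,0,0,0,0]]

```text
clock: 1.6
eef_pos: [0.5171, 0.0992, 0.2031]
orientation: [[-0.917, 0.4, -0.0], [0.4, 0.917, -0.002], [-0.001, -0.002, -1.0]]
contact_force: [1.0, 0.1, 0.1]
width: 0.001
gripper_force: 0.0
```

```bash
cat > st.py <<'E'
from h import *
s=bot.get_state();print(s["clock"],s["eef_pos"].round(4),s["contact_force"].round(1),s["width"],s["gripper_force"]);print(s["orientation"].round(4).tolist())
E
python3 st.py
```

```text
1.6 [0.5171 0.0992 0.2031] [1.  0.1 0.1] 0.0013715553420980144 0.0
[[-0.9166, 0.3998, -0.0001], [0.3998, 0.9166, -0.0016], [-0.0006, -0.0015, -1.0]]
```

Emit:
carry_out:
  deltas:
    - [[0,0.004,-0.012,0,0,0,0],[0,0.004,-0.012,0,0,0,0],[0,0.004,-0.012,0,0,0,0],[0,0,-0.012,0,0,0,0],[0,0,-0.012,0,0,0,0],[0,0,-0.007,0,0,0,0],[0,0,-0.006,0,0,0,0],[0,0,0,0,0,0,0]]

```text
clock: 2.6
eef_pos: [0.5164, 0.1161, 0.1299]
orientation: [[-0.919, 0.395, -0.001], [0.395, 0.919, -0.0], [0.001, -0.0, -1.0]]
contact_force: [-0.6, 1.1, 0.3]
width: 0.003
gripper_force: 0.0
```

```bash
python3 - <<'E'
from h import *
a=grab_frame("side")[150:260,230:380]; cv2.imwrite("pics/s2.png",cv2.resize(a,None,fx=5,fy=5,interpolation=cv2.INTER_CUBIC))
E
```

```text
(no output)
```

View pics/s2.png

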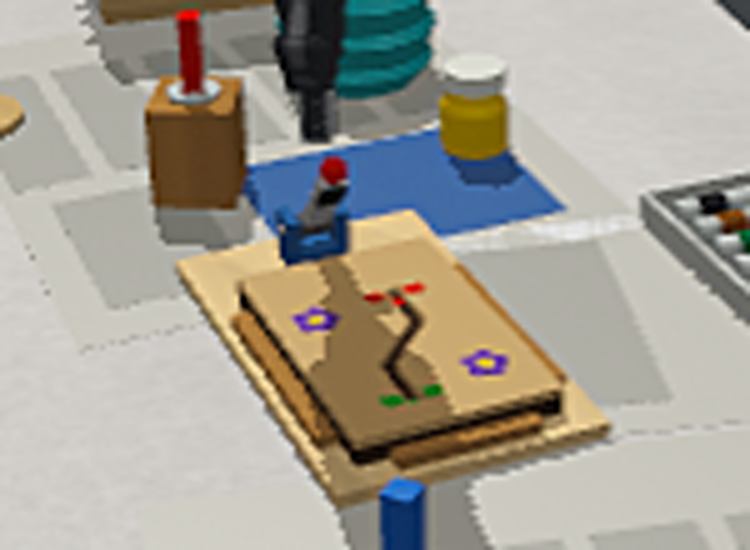

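The side view shows the fingertip at crop (315, 140), above and a little left of the knob at crop (333, 168). I'll compare that with the projection.

```bash
python3 - <<'E'
from h import *
im=grab_frame("top").astype(int)
p=proj("side",[[.5164,.1161,.108]]);print("tip pred crop",(p-[230,150])*5+2)
J=np.array([.53,.0055]);th=np.radians(7)
for a in (40,50,55,60,65):
    t=np.radians(a);yy=.134-.072*np.cos(t)-.003*np.sin(t)*-1;z=.036+.072*np.sin(t)+.003*np.cos(t)
    P=[[J[0]-np.sin(th)*yy,J[1]+np.cos(th)*yy,z]]
    print(a,np.round(P,4),"side crop",((proj("side",P)-[230,150])*5+2).round(0),"top",proj("top",P).round(1))
E
```

```text
tip pred crop [[320.27848671 137.73381372]]
40 [[0.5202 0.0857 0.0846]] side crop [[339. 191.]] top [[293.3 214.7]]
50 [[0.519  0.0948 0.0931]] side crop [[333. 173.]] top [[289.8 214.8]]
55 [[0.5184 0.1    0.0967]] side crop [[330. 164.]] top [[287.9 214.9]]
60 [[0.5177 0.1053 0.0999]] side crop [[327. 156.]] top [[285.9 215. ]]
65 [[0.517  0.111  0.1025]] side crop [[324. 149.]] top [[283.8 215.2]]
```

Emit:
carry_out:
  deltas:
    - [[0.002,-0.01,0,0,0,0,0],[0,0,-0.006,0,0,0,0],[0.0005,-0.005,-0.004,0,0,0,0],[0.0005,-0.0045,-0.0045,0,0,0,0],[0.0005,-0.004,-0.005,0,0,0,0],[0.0005,-0.0035,-0.005,0,0,0,0],[0.0005,-0.003,-0.0055,0,0,0,0],[0,-0.0025,-0.0055,0,0,0,0],[0,-0.002,-0.006,0,0,0,0],[0,-0.002,-0.006,0,0,0,0]]

```text
clock: 3.95
eef_pos: [0.5209, 0.0802, 0.0822]
orientation: [[-0.919, 0.394, -0.0], [0.394, 0.919, 0.0], [0.0, 0.0, -1.0]]
contact_force: [0.9, -0.5, 1.8]
width: 0.002
gripper_force: 0.8
```

Emit:
carry_out:
  deltas:
    - [[0.001,-0.004,-0.004,0,0,0,0],[0,-0.003,-0.004,0,0,0,0],[0,-0.003,-0.003,0,0,0,0],[0,0,-0.002,0,0,0,0],[0,0,-0.001,0,0,0,0],[0,0,-0.001,0,0,0,0],[0,0,0,0,0,0,0]]

```text
clock: 4.82
eef_pos: [0.5221, 0.0694, 0.069]
orientation: [[-0.919, 0.395, 0.0], [0.395, 0.919, -0.001], [-0.0, -0.001, -1.0]]
contact_force: [-3.9, -1.1, 12.6]
width: -0.001
gripper_force: 6.7
```

Emit:
carry_out:
  deltas:
    - [[0,0,-0.001,0,0,0,0],[0,0,-0.0005,0,0,0,0],[0,0,0,0,0,0,0],[0,0,0.01,0,0,0,0],[0,0,0.03,0,0,0,0],[0,0,0.045,0,0,0,0],[0,0.02,0.045,0,0,0,1],[-0.01,0.045,0.03,0,0,0,1],[-0.01,0.05,0,0,0,0,1],[-0.01,0.04,0,0,0,0,1],[0,0,0,0,0,0,1]]

```text
clock: 6.2
eef_pos: [0.4903, 0.2292, 0.2265]
orientation: [[-0.922, 0.388, -0.0], [0.388, 0.922, 0.002], [0.001, 0.002, -1.0]]
contact_force: [0.6, 0.3, -0.3]
width: 1.001
gripper_force: 0.0
```

```bash
python3 - <<'E'
from h import *
t=grab_frame("top");s=grab_frame("side");cv2.imwrite("pics/t3r.png",t);cv2.imwrite("pics/s3r.png",s)
a=cv2.resize(s[150:250,235:345],None,fx=5,fy=5,interpolation=cv2.INTER_CUBIC)
b=cv2.resize(t[215:255,205:250],None,fx=5,fy=5,interpolation=cv2.INTER_CUBIC)
o=np.zeros((500,790,3),np.uint8);o[:,:550]=a;o[:200,555:780]=b;cv2.imwrite("pics/c3.png",o)
E
python3 st.py
```

```text
6.3 [0.4918 0.2247 0.2261] [-0.5 -0.   0.1] 1.0029280146104254 0.0
[[-0.9193, 0.3936, -0.0003], [0.3936, 0.9193, -0.0006], [0.0001, -0.0007, -1.0]]
```

View pics/c3.png

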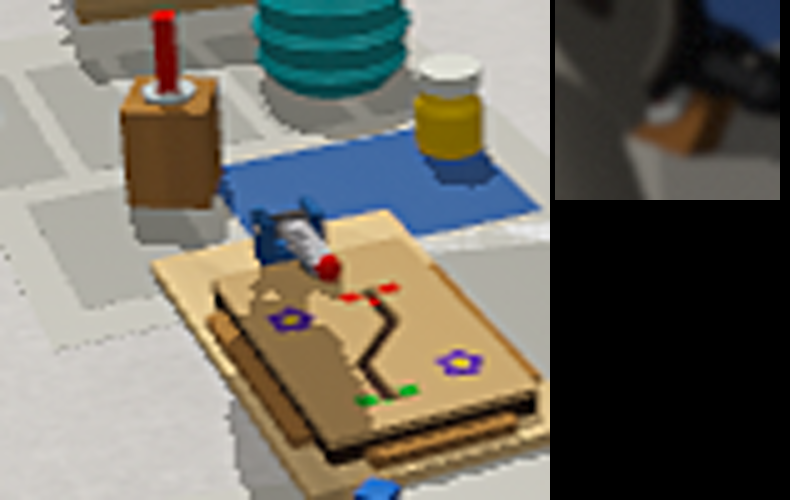

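The lever is level over the plaque, with its knob at crop (327, 267). The stylus is untouched in its stand. Next I'll locate the stylus.

```bash
python3 - <<'E'
from h import *
f=lambda c:np.array([[205+(a+.5)/5-.5,175+(b+.5)/5-.5] for a,b in c])
print("handle top T",ray("top",f([(75,290)]),.135))
im=cv2.imread("pics/top0.png").astype(int)
print(im[226:240,214:232,2]);print(im[226:240,214:232,1])
s=cv2.imread("pics/side0.png").astype(int)
red=(s[...,2]>90)&(s[...,1]<70)&(s[...,0]<70)
for r in range(150,172):
    c=np.where(red[r,255:285])[0]+255
    if len(c):print(r,c.min(),c.max(),s[r,c.min()-1:c.max()+2,2])
for P in([.4634,.2785,.135],[.4634,.2785,.109],[.4634,.2785,.079]):print(proj("top",[P]),proj("side",[P]))
E
```

```text
handle top T [[0.46288256 0.28084714 0.135     ]]
[[113 120 119 111 101  95  93  94  95  98  98  97  97  94  93  94  92  95]
 [117 120 115 103  95  94  95 100 105 108 108 106 106 103 100  95  92  93]
 [122 119 110  99  92  95  98 105 111 113 114 114 113 114 110 102  92  93]
 [123 116 104  97 101 103 102 103 105 104 104 107 112 114 115 108  95  86]
 [121 113 100 102 113 115 109 104  98  85  80  86  92  99 102 102  89  75]
 [115 107 101 108 121 124 119 116 102  75  57  59  64  71  79  80  77  63]
 [107 100 102 114 123 126 125 119 104  72  48  45  46  54  64  69  67  60]
 [100  97 103 116 124 126 124 118  97  64  45  44  44  54  65  69  67  62]
 [ 95  96 103 112 122 123 122 112  87  61  49  49  51  62  71  71  65  62]
 [ 95  96  98 104 110 115 116 107  84  69  63  63  71  82  85  77  66  60]
 [ 95  95  95  98 100 105 109 105  97  93  89  90  96 104 103  88  72  67]
 [ 94  96  95  97  96  99 103 108 109 109 110 111 113 114 109  93  80  81]
 [ 97  97  96  95  93  93  96 104 110 113 112 112 110 108 102  92  87  92]
 [ 97  98  95  94  92  93  94  99 103 105 105 102 100  97  95  93  96 101]]
[... 1217 characters left out ...]
 [136 118 103 103 105 108 124]
156 266 269 [127 105 108 108 109 124]
157 266 269 [128 107 109 108 111 126]
158 266 269 [129 106 109 109 112 125]
159 266 269 [131 106 109 109 108 109]
160 266 269 [115 108 109 109 109 111]
161 266 270 [116 112 109 109 109 109 116]
162 266 270 [115 110 109 109 108 109 116]
163 266 270 [113 109 108 109 109 111 112]
164 266 270 [109 108 108 109 108 104 137]
165 266 269 [173 135 105 108 105 126]
166 267 269 [152 102 107 104 131]
167 267 269 [146  99 104 104 131]
168 267 267 [144 110 123]
[[220.46993094 232.43207237]] [[267.25178372 152.34575098]]
[[223.04872128 232.58647212]] [[267.79036914 159.37673385]]
[[225.86507808 232.75512157]] [[268.40216512 167.33681335]]
```

```bash
python3 - <<'E'
from h import *
s=cv2.imread("pics/side0.png").astype(int)
print(s[155:164,262:274,1]);print(s[155:164,262:274,2])
b=s[108:0:-1]
E
```

```text
[[136 140 136  68   0   3   0  35 103 143 136 135]
 [136 138 139 105   0   4   2  34 102 143 137 135]
 [135 136 138 105   0   5   2  37 104 144 137 135]
 [136 138 137 105   0   8   4  39 102 137 138 136]
 [138 140 144 134   0   4   6  14  71 125 131 138]
 [117 114 119 117   0   5   7  14  73 124 118 129]
 [114 115 120 115   0   4   7   0  64 125 116 116]
 [115 115 119 116  29   0   6   0  65 125 115 112]
 [115 115 119 113  27   2  10   0  63 122 109 105]]
[[138 138 136 118 103 103 105 108 124 139 137 137]
 [137 137 138 127 105 108 108 109 124 139 137 137]
 [137 137 138 128 107 109 108 111 126 140 138 137]
 [137 138 138 129 106 109 109 112 125 130 139 138]
 [139 141 140 131 106 109 109 108 109 118 131 139]
 [119 114 115 115 108 109 109 109 111 116 118 131]
 [115 116 116 116 112 109 109 109 109 116 115 116]
 [116 115 116 115 110 109 109 108 109 116 114 113]
 [115 115 115 113 109 108 109 109 111 112 108 106]]
```

Emit:
carry_out:
  deltas:
    - [[-0.009,0.018,0,0,0,5,1],[-0.01,0.019,0,0,0,5,1],[-0.009,0.018,0,0,0,5,1],[0,0,-0.01,0,0,0,1],[0,0,-0.02,0,0,0,1],[0,0,-0.022,0,0,0,1],[0,0,-0.022,0,0,0,1],[0,0,-0.02,0,0,0,1],[0,0,-0.012,0,0,0,1],[0,0,-0.008,0,0,0,1],[0,0,0,0,0,0,1]]

```text
clock: 7.68
eef_pos: [0.4641, 0.2792, 0.1119]
orientation: [[-0.99, 0.144, -0.001], [0.144, 0.99, -0.001], [0.001, -0.001, -1.0]]
contact_force: [0.2, -0.1, -0.1]
width: 1.001
gripper_force: 0.0
```

```bash
python3 - <<'E'
from h import *
s=grab_frame("side");
a=cv2.resize(s[100:200,220:320],None,fx=5,fy=5,interpolation=cv2.INTER_CUBIC);cv2.imwrite("pics/c4.png",a)
p=bot.get_state()["eef_pos"];print(p,(proj("side",[p-[0,0,.003]])-[220,100])*5)
E
```

```text
[0.46432629 0.27956056 0.11243567] [[239.96386923 295.55304068]]
```

View pics/c4.png

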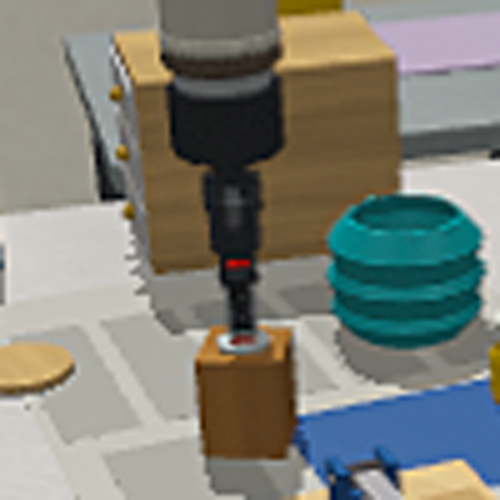

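The near finger lines up with the handle (columns 238–240), so I'll close the gripper.

Emit:
carry_out:
  deltas:
    - [[0,0,0,0,0,0,0],[0,0,0,0,0,0,0],[0,0,0,0,0,0,0],[0,0,0,0,0,0,0],[0,0,0,0,0,0,0],[0,0,0,0,0,0,0],[0,0,0,0,0,0,0],[0,0,0,0,0,0,0]]
  force: 50

```text
clock: 8.72
eef_pos: [0.4641, 0.2798, 0.1125]
orientation: [[-0.99, 0.143, 0.0], [0.143, 0.99, 0.0], [-0.0, 0.0, -1.0]]
contact_force: [-1.5, -0.4, 3.9]
width: 0.178
gripper_force: 49.1
```

Emit:
carry_out:
  deltas:
    - [[0,0,0.004,0,0,0,0],[0,0,0.01,0,0,0,0],[0,0,0.012,0,0,0,0],[0,0,0.014,0,0,0,0],[0,0,0.014,0,0,0,0],[0,0,0.014,0,0,0,0],[0,0,0.014,0,0,0,0],[0,0,0.008,0,0,0,0],[0,0,0,0,0,0,0]]

```text
clock: 9.85
eef_pos: [0.4644, 0.2799, 0.203]
orientation: [[-0.99, 0.144, 0.001], [0.144, 0.99, 0.001], [-0.001, 0.001, -1.0]]
contact_force: [0.4, -0.3, -0.6]
width: 0.178
gripper_force: 48.7
```

```bash
python3 - <<'E'
from h import *
th=np.radians(7.0);x=np.array([np.cos(th),np.sin(th)]);y=np.array([-np.sin(th),np.cos(th)]);J=np.array([.530,.0055])
for n in("top","side"):
    im=cv2.imread(f"pics/{n}0.png").astype(int);B,G,R=im[...,0],im[...,1],im[...,2]
    for nm,w in(("green",np.clip(G-R-10,0,None)),("red",np.clip(R-G-60 if n=="top" else R-G-100,0,None)),("purple",np.clip(B-G-25,0,None))):
        v,u=np.mgrid[0:400,0:640];q=ray(n,np.c_[u.ravel(),v.ravel()],.028)[:,:2]-J
        jx,jy=q@x,q@y
        for box in((-.065,.065,-.08,-.04),(-.03,.06,.015,.045),(-.06,-.02,-.02,.05),(.02,.065,-.08,0)):
            m=(jx>box[0])&(jx<box[1])&(jy>box[2])&(jy<box[3]);ww=w.ravel()*m
            if ww.sum()>50:print(n,nm,box,"sum",ww.sum(),"jx %.1f jy %.1f"%(1e3*(ww*jx).sum()/ww.sum(),1e3*(ww*jy).sum()/ww.sum()))
    # profile along channel straights
    for xc,ys in((-.015,np.arange(-.076,-.04,.002)),(.02,np.arange(.005,.045,.002))):
        P=J+xc*x+ys[:,None]*y;m=proj(n,np.c_[P,np.full(len(P),.028)]).astype(np.float32)
        print(n,xc,[(round(a*1e3),int(b)) for a,b in zip(ys,cv2.remap(im.astype(np.float32),m[None,:,0].copy(),m[None,:,1].copy(),cv2.INTER_LINEAR)[0].max(-1))])
E
python3 st.py
```

```text
top green (-0.065, 0.065, -0.08, -0.04) sum 860 jx -14.5 jy -68.3
top red (-0.03, 0.06, 0.015, 0.045) sum 533 jx 19.3 jy 42.5
top purple (-0.065, 0.065, -0.08, -0.04) sum 217 jx 37.5 jy -54.8
top purple (-0.03, 0.06, 0.015, 0.045) sum 67 jx -27.8 jy 32.3
top purple (-0.06, -0.02, -0.02, 0.05) sum 275 jx -36.1 jy 33.1
top purple (0.02, 0.065, -0.08, 0) sum 217 jx 37.5 jy -54.8
top -0.015 [(-76, 98), (-74, 81), (-72, 83), (-70, 85), (-68, 86), (-66, 81), (-64, 70), (-62, 56), (-60, 47), (-58, 49), (-56, 49), (-54, 49), (-52, 49), (-50, 49), (-48, 49), (-46, 47), (-44, 45), (-42, 44)]
top 0.02 [(5, 52), (7, 46), (9, 44), (11, 46), (13, 47), (15, 49), (17, 50), (19, 50), (21, 49), (23, 48), (25, 50), (27, 50), (29, 50), (31, 49), (33, 51), (35, 58), (37, 74), (39, 93), (41, 109), (43, 113)]
side green (-0.065, 0.065, -0.08, -0.04) sum 1907 jx -15.2 jy -70.6
side red (-0.03, 0.06, 0.015, 0.045) sum 994 jx 19.4 jy 39.6
side purple (-0.065, 0.065, -0.08, -0.04) sum 1963 jx 37.0 jy -56.6
side purple (-0.03, 0.06, 0.015, 0.045) sum 438 jx -27.5 jy 31.3
side purple (-0.06, -0.02, -0.02, 0.05) sum 1829 jx -36.5 jy 30.4
side purple (0.02, 0.065, -0.08, 0) sum 1963 jx 37.0 jy -56.6
side -0.015 [(-76, 135), (-74, 88), (-72, 56), (-70, 61), (-68, 69), (-66, 69), (-64, 66), (-62, 61), (-60, 64), (-58, 66), (-56, 57), (-54, 58), (-52, 64), (-50, 63), (-48, 60), (-46, 62), (-44, 64), (-42, 66)]
side 0.02 [(5, 66), (7, 64), (9, 65), (11, 67), (13, 61), (15, 55), (17, 59), (19, 59), (21, 53), (23, 57), (25, 84), (27, 126), (29, 176), (31, 172), (33, 151), (35, 123), (37, 106), (39, 99), (41, 92), (43, 91)]
9.85 [0.4644 0.2799 0.203 ] [ 0.4 -0.3 -0.6] 0.17841682097674447 48.664841651916504
[[-0.9896, 0.1436, 0.0012], [0.1436, 0.9896, 0.0006], [-0.0011, 0.0007, -1.0]]
```

Emit:
carry_out:
  deltas:
    - [[0.004,-0.02,0,0,0,0,0],[0.007,-0.04,0,0,0,0,0],[0.008,-0.045,0,0,0,0,0],[0.008,-0.045,0,0,0,0,0],[0.008,-0.045,0,0,0,0,0],[0.008,-0.045,0,0,0,0,0],[0.007,-0.045,-0.01,0,0,0,0],[0.006,-0.04,-0.02,0,0,0,0],[0.003,-0.02,-0.02,0,0,0,0],[0,0,-0.016,0,0,0,0],[0,0,0,0,0,0,0],[0,0,0,0,0,0,0]]

```text
clock: 11.35
eef_pos: [0.5233, -0.0635, 0.1366]
orientation: [[-0.99, 0.141, 0.0], [0.141, 0.99, 0.001], [-0.0, 0.001, -1.0]]
contact_force: [0.4, 0.4, -0.6]
width: 0.18
gripper_force: 48.8
```

```bash
python3 - <<'E'
from h import *
t=grab_frame("top");s=grab_frame("side");cv2.imwrite("pics/t5.png",t);cv2.imwrite("pics/s5.png",s)
p=bot.get_state()["eef_pos"];print(p)
P=[p-[0,0,.0975],p-[0,0,.0955],p-[0,0,.0335],p-[0,0,-.0225]]
print("pred tip,ball,collar,top",proj("side",P).round(1).tolist(),proj("top",P).round(1).tolist())
u0,v0=proj("side",P[:1])[0].astype(int)
a=s[v0-30:v0+20,u0-30:u0+30];b=t[190:240,315:375];print(u0-30,v0-30)
o=np.hstack([cv2.resize(a,(400,333),interpolation=cv2.INTER_CUBIC),cv2.resize(b,(400,333),interpolation=cv2.INTER_CUBIC)]);cv2.imwrite("pics/c5.png",o)
E
```

```text
[ 0.52370348 -0.06400155  0.13711106]
pred tip,ball,collar,top [[311.7, 224.8], [311.7, 224.2], [311.3, 205.2], [310.9, 187.2]] [[344.2, 215.8], [344.3, 215.8], [345.7, 214.4], [347.1, 213.0]]
281 194
```

View pics/c5.png

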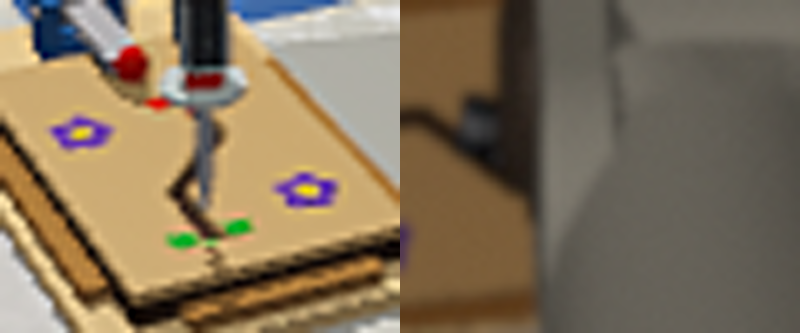

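The side view shows the ball tip at about (311.5, 225.5), against a predicted (311.7, 224.8). It hovers just behind the green marks and in line with the channel. I'll measure the side camera's bias from this.

```bash
python3 - <<'E'
from h import *
s=cv2.imread("pics/s5.png").astype(int);o=cv2.imread("pics/s3r.png").astype(int)
print("diff tip region rows219-230 cols306-317");print(np.abs(s-o).sum(-1)[219:231,305:318])
print("V cols 305-317 rows 198-212");print(s[198:212,302:321,1])
p=np.array([.52370,-.0640,.13711])
c=[]
a=np.linspace(0,2*np.pi,200)
for dz in(.0375,.0335):
    q=proj("side",np.c_[p[0]+.018*np.cos(a),p[1]+.018*np.sin(a),np.full(200,p[2]-dz)]);c.append(q)
q=np.vstack(c);print("collar pred u",q[:,0].min(),q[:,0].max(),"v",q[:,1].min(),q[:,1].max())
g=lambda y,z:proj("side",[[.5237,y,z]])[0]
print("dv/dy at z.028 per mm",g(-.063,.028)-g(-.064,.028),"dv/dz",g(-.064,.041)-g(-.064,.04),"dx",proj("side",[[.5247,-.064,.028]])[0]-g(-.064,.028))
E
```

```text
diff tip region rows219-230 cols306-317
[[  3   2   2   3  20  49 134 214  58  13   3   1   2]
 [ 10   0   3   4  26  83 213 198  48  13   4   2   0]
 [ 16   5   4   3  16  74 272 152  12  13   2   3   4]
 [ 25   9   4   3  17  19 263 157  15   9   3   3   3]
 [157  18   5   2  19  32 208 122  26   6   1   3   2]
 [ 97  27  11   2  13  68 165 130  20   5   3   3   1]
 [197 105  22   7   7  29  90  58  16   5   3   3   3]
 [189 202 134  17   1   6  12   7   7   3   3   1   1]
 [182 195  98  22   7   5   8   2   2   0   2   2   3]
 [181 187 210 122  10   0   1   7   2   1   3   1   1]
 [176 156 140  39  15   0   5   1   2   3   1   3   0]
 [177 144  93  51  11   2  10   9  13  12   3   1   4]]
V cols 305-317 rows 198-212
[[195 196 198 205 189  52  87  48  17  23  26  13  49 133 193 212 214 214
  211]
 [201 195 183 186 162  40  85  48  18  25  29  17  51 119 168 194 199 204
  220]
 [176 170 168 170 159  93  83  51  18  32  40  13  51 120 161 175 190 199
  193]
 [122 182 173 171 178 168  76  45  17  24  32  18  51 121 164 170 171 189
  196]
 [ 51 137 177 171 174 161  72  42  18  25  24  
[... 261 characters left out ...]
 165 168
  169]
 [ 77 142 177 185 209 196 113   0   0   0   0   0  83 139 170 209 178 168
  169]
 [111 141 184 195 217 201 123  75  84  85  84  95 129 143 125 121 157 170
  169]
 [109 126 139 110 159 210 213 145 151 152 151 147 144 131 110 137 173 170
  169]
 [ 92  33   0  10  65 105 122 111 123 123 120 114  99 108 152 175 171 169
  169]
 [184 170 105 120 158 178 144  71  79  97 115 144 155 178 173 171 169 169
  169]
 [173 176 179 179 176 176 168 120  62  84 104 156 182 175 170 170 169 169
  169]]
collar pred u 304.7976125080019 317.8324184023414 v 202.0606204797977 209.78928863909528
dv/dy at z.028 per mm [-0.0938947  -0.18219262] dv/dz [-0.00666737 -0.29710616] dx [ 0.33697354 -0.05671792]
```

Emit:
carry_out:
  deltas:
    - [[0.0004,-0.0033,0,0,0,0,0],[0,0,-0.004,0,0,0,0],[0,0,-0.004,0,0,0,0],[0,0,-0.004,0,0,0,0],[0,0,-0.003,0,0,0,0],[0,0,-0.0015,0,0,0,0],[0,0,0,0,0,0,0],[0,0,0,0,0,0,0]]

```text
clock: 12.45
eef_pos: [0.5235, -0.0686, 0.1199]
orientation: [[-0.99, 0.143, 0.0], [0.143, 0.99, 0.0], [-0.0, 0.0, -1.0]]
contact_force: [0.8, -0.0, -0.7]
width: 0.181
gripper_force: 48.8
```

```bash
python3 - <<'E'
from h import *
s=grab_frame("side");cv2.imwrite("pics/s6.png",s)
st=bot.get_state();p=st["eef_pos"];print(p,st["contact_force"])
print(proj("side",[p-[0,0,.0975]]))
cv2.imwrite("pics/c6.png",cv2.resize(s[200:245,285:340],None,fx=10,fy=10,interpolation=cv2.INTER_CUBIC))
E
```

```text
[ 0.52353344 -0.06857232  0.11990757] [-0.1789159  -0.11525565 -1.40439902]
[[312.23202034 230.70616419]]
```

View pics/c6.png

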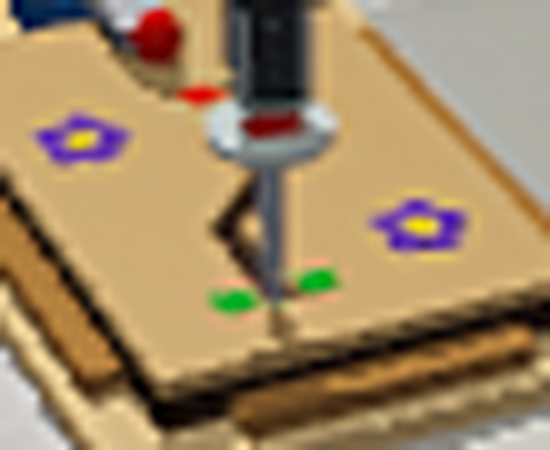

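The tip is down in the channel between the green marks, at crop (278, 298), with no side force. Now I'll touch the floor gently.

Emit:
carry_out:
  deltas:
    - [[0,0,-0.0003,0,0,0,0],[0,0,-0.0003,0,0,0,0],[0,0,-0.0003,0,0,0,0],[0,0,0,0,0,0,0]]

```text
clock: 13.0
eef_pos: [0.5236, -0.0686, 0.1191]
orientation: [[-0.99, 0.144, 0.0], [0.144, 0.99, -0.0], [-0.0, -0.0, -1.0]]
contact_force: [-0.2, 0.7, 0.8]
width: 0.18
gripper_force: 49.0
```

Emit:
carry_out:
  deltas:
    - [[0,0,-0.0004,0,0,0,0],[0,0,-0.0004,0,0,0,0],[0,0,0,0,0,0,0]]

```text
clock: 13.38
eef_pos: [0.5238, -0.0686, 0.1187]
orientation: [[-0.99, 0.144, 0.001], [0.144, 0.99, -0.0], [-0.001, -0.0, -1.0]]
contact_force: [-1.2, -0.1, 7.3]
width: 0.178
gripper_force: 49.8
```

Emit:
carry_out:
  deltas:
    - [[0,0.0012,-0.0003,0,0,0,0],[-0.0003,0.0025,0,0,0,0,0],[-0.0003,0.0025,0,0,0,0,0],[-0.0003,0.0025,0,0,0,0,0],[-0.0003,0.0025,0,0,0,0,0],[-0.0002,0.0025,0,0,0,0,0],[-0.0003,0.0025,0,0,0,0,0]]

```text
clock: 14.25
eef_pos: [0.5232, -0.0551, 0.1188]
orientation: [[-0.989, 0.145, 0.003], [0.145, 0.989, -0.003], [-0.003, -0.003, -1.0]]
contact_force: [0.7, -4.8, 4.6]
width: 0.184
gripper_force: 49.7
```

Emit:
carry_out:
  deltas:
    - [[-0.0003,0.0025,0.0003,0,0,0,0],[-0.0003,0.0025,0,0,0,0,0],[-0.0003,0.0025,0,0,0,0,0],[-0.0003,0.0025,0,0,0,0,0],[-0.0003,0.0025,0,0,0,0,0],[-0.0003,0.0025,0,0,0,0,0],[-0.0003,0.0025,0,0,0,0,0]]

```text
clock: 15.12
eef_pos: [0.5206, -0.0365, 0.1188]
orientation: [[-0.99, 0.144, 0.002], [0.144, 0.99, -0.002], [-0.002, -0.002, -1.0]]
contact_force: [0.1, -5.5, 6.0]
width: 0.182
gripper_force: 49.7
```

Emit:
carry_out:
  deltas:
    - [[-0.0003,0.0025,0.0003,0,0,0,0],[-0.0003,0.0025,0,0,0,0,0],[0.0003,0.0018,0,0,0,0,0],[0.0014,0.002,0,0,0,0,0],[0.0015,0.002,0,0,0,0,0],[0.0015,0.002,0,0,0,0,0],[0.0015,0.0021,0,0,0,0,0]]

```text
clock: 16.0
eef_pos: [0.5228, -0.0233, 0.1185]
orientation: [[-0.989, 0.145, -0.005], [0.145, 0.989, -0.004], [0.005, -0.005, -1.0]]
contact_force: [-6.4, -11.4, 13.9]
width: 0.179
gripper_force: 51.1
```

Emit:
carry_out:
  deltas:
    - [[0.001,0.0015,0.0006,0,0,0,0],[0.0015,0.002,0.0003,0,0,0,0],[0.0015,0.002,0,0,0,0,0],[0.0015,0.002,0,0,0,0,0]]

```text
clock: 16.5
eef_pos: [0.5283, -0.0137, 0.1187]
orientation: [[-0.99, 0.144, -0.005], [0.144, 0.99, -0.002], [0.005, -0.002, -1.0]]
contact_force: [-4.2, -6.0, 7.2]
width: 0.18
gripper_force: 49.9
```

Emit:
carry_out:
  deltas:
    - [[0.0019,0.0018,0.0003,0,0,0,0],[0.0017,0.0019,0,0,0,0,0],[0.0015,0.002,0,0,0,0,0],[0.0015,0.002,0,0,0,0,0],[0.0015,0.0021,0,0,0,0,0]]

```text
clock: 17.12
eef_pos: [0.5363, -0.0034, 0.1188]
orientation: [[-0.99, 0.144, -0.005], [0.144, 0.99, -0.001], [0.005, -0.002, -1.0]]
contact_force: [-3.4, -4.3, 4.5]
width: 0.181
gripper_force: 49.7
```

Emit:
carry_out:
  deltas:
    - [[0.0016,0.0021,0,0,0,0,0],[0.0016,0.0021,0,0,0,0,0],[0.0016,0.0021,0,0,0,0,0],[0.0016,0.0021,0,0,0,0,0],[0.0016,0.0021,0,0,0,0,0],[0.0015,0.0021,0,0,0,0,0]]

```text
clock: 17.88
eef_pos: [0.5457, 0.009, 0.1188]
orientation: [[-0.99, 0.144, -0.006], [0.144, 0.99, -0.002], [0.006, -0.002, -1.0]]
contact_force: [-4.1, -4.9, 6.3]
width: 0.176
gripper_force: 49.7
```

Emit:
carry_out:
  deltas:
    - [[0.0013,0.0021,0.0002,0,0,0,0],[0.0006,0.0022,0,0,0,0,0],[-0.0003,0.0023,0,0,0,0,0],[-0.0004,0.0025,0,0,0,0,0]]

```text
clock: 18.38
eef_pos: [0.5495, 0.0204, 0.1195]
orientation: [[-0.99, 0.143, -0.0], [0.143, 0.99, 0.001], [0.0, 0.001, -1.0]]
contact_force: [-0.4, 0.4, -0.5]
width: 0.182
gripper_force: 48.8
```

Emit:
carry_out:
  deltas:
    - [[-0.0005,0.0003,-0.0007,0,0,0,0],[-0.0005,0.0015,-0.0004,0,0,0,0],[-0.0004,0.0023,-0.0002,0,0,0,0]]

```text
clock: 18.75
eef_pos: [0.5489, 0.0221, 0.119]
orientation: [[-0.99, 0.144, 0.001], [0.144, 0.99, -0.001], [-0.002, -0.001, -1.0]]
contact_force: [0.9, -3.9, 3.0]
width: 0.184
gripper_force: 49.4
```

Emit:
carry_out:
  deltas:
    - [[-0.0003,0.0025,0,0,0,0,0],[-0.0004,0.0025,0,0,0,0,0],[-0.0003,0.0025,0,0,0,0,0],[-0.0004,0.0025,0,0,0,0,0],[-0.0003,0.0025,0,0,0,0,0]]

```text
clock: 19.38
eef_pos: [0.5467, 0.0348, 0.1188]
orientation: [[-0.99, 0.144, 0.001], [0.144, 0.99, -0.001], [-0.001, -0.001, -1.0]]
contact_force: [1.6, -4.3, 4.5]
width: 0.18
gripper_force: 49.6
```

Emit:
carry_out:
  deltas:
    - [[-0.0003,0.0025,0,0,0,0,0],[-0.0003,0.0025,0,0,0,0,0],[-0.0003,0.0025,0,0,0,0,0],[-0.0003,0.0025,0,0,0,0,0],[-0.0003,0.0025,0,0,0,0,0],[-0.0001,0.0008,0,0,0,0,0],[0,0,0,0,0,0,0]]

```text
clock: 20.25
eef_pos: [0.545, 0.0489, 0.1188]
orientation: [[-0.99, 0.144, 0.0], [0.144, 0.99, -0.0], [-0.0, -0.0, -1.0]]
contact_force: [-0.2, -3.9, 5.2]
width: 0.182
gripper_force: 49.8
```

```bash
python3 - <<'E'
from h import *
s=grab_frame("side");cv2.imwrite("pics/s7.png",s)
st=bot.get_state();p=st["eef_pos"];print(p,st["contact_force"])
print(((proj("side",[p-[0,0,.0975]])-[270,170])*10))
cv2.imwrite("pics/c7.png",cv2.resize(s[170:225,270:340],None,fx=10,fy=10,interpolation=cv2.INTER_CUBIC))
E
```

```text
[0.54498676 0.04891613 0.11881035] [ 0.84517469 -3.09132607  5.43885206]
[[387.07944115 400.07801488]]
```

View pics/c7.png

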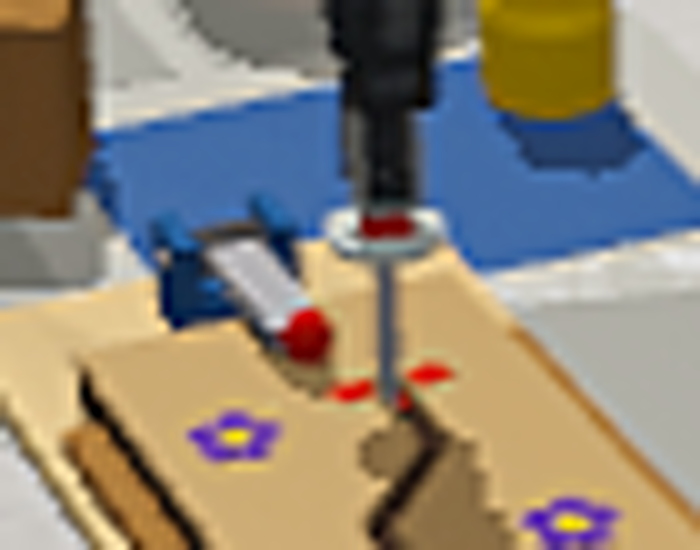

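The tip is at the red end, crop (388, 400), exactly where predicted between the red marks. The clamp is still shut. I'll lift and return the stylus.

Emit:
carry_out:
  deltas:
    - [[0,0,0.006,0,0,0,0],[0,0,0.016,0,0,0,0],[0,0,0.025,0,0,0,0],[0,0,0.025,0,0,0,0],[-0.007,0.02,0.013,0,0,0,0],[-0.014,0.04,0,0,0,0,0],[-0.016,0.046,0,0,0,0,0],[-0.016,0.046,0,0,0,0,0],[-0.014,0.041,0,0,0,0,0],[-0.01,0.028,0,0,0,0,0],[-0.0038,0.01,0,0,0,0,0],[0,0,0,0,0,0,0]]

```text
clock: 21.8
eef_pos: [0.4631, 0.2806, 0.2034]
orientation: [[-0.99, 0.141, -0.001], [0.141, 0.99, -0.0], [0.001, -0.0, -1.0]]
contact_force: [0.8, 0.1, -0.3]
width: 0.179
gripper_force: 48.8
```

```bash
python3 st.py; python3 - <<'E'
from h import *
s=grab_frame("side");o=cv2.imread("pics/s0.png") if 0 else cv2.imread("pics/side0.png")
p=bot.get_state()["eef_pos"];q=proj("side",[p-[0,0,.0975],p-[0,0,.07],p-[0,0,.05],p-[0,0,.0335]]);print(q)
d=np.abs(s.astype(int)-o).sum(-1)
for r in range(int(q[3,1])+4,int(q[0,1])+4):
    u=int(round(q[0,0]));print(r,d[r,u-6:u+7])
E
```

```text
21.8 [0.4631 0.2806 0.2034] [ 0.8  0.1 -0.3] 0.1787428883967628 48.82166504859924
[[-0.99, 0.1414, -0.0007], [0.1414, 0.99, -0.0002], [0.0006, -0.0003, -1.0]]
[[267.96087706 160.11197086]
 [267.39333929 152.69068994]
 [266.97508558 147.2056568 ]
 [266.62650681 142.62397456]]
146 [11  7 20 41 68 55 14  3  9  5  1  1  0]
147 [ 3  6  7 27 66 51 14  6  2  2  2  0  2]
148 [ 1  1  7 10 69 52  5  6  3  2  1  1  0]
149 [ 1  3  8 13 72 56 22  5  2  5  3  2  3]
150 [ 0  1  7 13 70 52 16 10  4  2  0  5  1]
151 [ 5  5 10 13 52 46 25 31 10  3  2  1  1]
152 [  2   5   9  77 242 298 264 220  32   7   3   1   2]
153 [  3   6  16 163 323 298 317 232  57  12   0   2   0]
154 [  4   6  10 157 220 181 217 196  34  16   1   2   0]
155 [  2   7   8 150 216 182 223 240  76  17   3   1   2]
156 [  1   7   4  61 207 187 216 239  80  17   5   1   1]
157 [  3   3   7  77 279 184 217 234  77  18   5   1   2]
158 [  1   4   2  78 284 187 214 233  63  18   1   0   2]
159 [  0   5  14   8 260 203 195 207  88  20   4   2   0]
160 [  1   2  10   5 219 195 195 209  88  24   4   1   0]
161 [  3   3  14   2 230 225 227 232 107  21   5   3   1]
162 [  1   2   8   2 175 231 225 231 105  22   2   0   2]
163 [  0   2   8   4 177 228 211 229 100  21   2   1   2]
```

Emit:
carry_out:
  deltas:
    - [[0.001,-0.0006,-0.005,0,0,0,0],[0,0,-0.01,0,0,0,0],[0,0,-0.012,0,0,0,0],[0,0,-0.012,0,0,0,0],[0,0,-0.012,0,0,0,0],[0,0,-0.012,0,0,0,0],[0,0,-0.012,0,0,0,0],[0,0,-0.008,0,0,0,0],[0,0,-0.005,0,0,0,0],[0,0,-0.002,0,0,0,0],[0,0,0,0,0,0,0]]

```text
clock: 23.22
eef_pos: [0.4652, 0.2794, 0.1136]
orientation: [[-0.99, 0.143, 0.0], [0.143, 0.99, 0.0], [-0.0, 0.0, -1.0]]
contact_force: [0.2, 0.0, -0.7]
width: 0.18
gripper_force: 48.8
```

Emit:
carry_out:
  deltas:
    - [[0,0,-0.0006,0,0,0,0],[0,0,-0.0005,0,0,0,0],[0,0,-0.0005,0,0,0,0],[0,0,0,0,0,0,0]]

```text
clock: 23.72
eef_pos: [0.4652, 0.2794, 0.1125]
orientation: [[-0.99, 0.143, 0.001], [0.143, 0.99, 0.0], [-0.0, 0.0, -1.0]]
contact_force: [-1.2, -0.3, 5.8]
width: 0.182
gripper_force: 49.8
```

Emit:
carry_out:
  deltas:
    - [[0,0,0,0,0,0,0.3],[0,0,0,0,0,0,0.6],[0,0,0,0,0,0,1],[0,0,0,0,0,0,1],[0,0,0,0,0,0,1],[0,0,0.01,0,0,0,1],[0,0,0.02,0,0,0,1],[0,0,0.04,0,0,0,1],[0,0,0.05,0,0,0,1],[0,0,0.05,0,0,0,1],[0,0,0.03,0,0,0,1],[0,0,0,0,0,0,1]]

```text
clock: 25.22
eef_pos: [0.4664, 0.2804, 0.3157]
orientation: [[-0.99, 0.143, 0.006], [0.143, 0.99, 0.003], [-0.005, 0.004, -1.0]]
contact_force: [0.4, 0.8, -0.6]
width: 1.0
gripper_force: 0.0
```

```bash
python3 st.py; python3 - <<'E'
from h import *
s=grab_frame("side").astype(int);o=cv2.imread("pics/side0.png").astype(int);r3=cv2.imread("pics/s3r.png").astype(int)
print("handle G now/before");print(s[150:170,262:274,1]);print(np.abs(s-o).sum(-1)[150:172,258:280])
def dif(b,n):
    x=np.abs(s-b).sum(-1)[b is None or slice(205,245),slice(275,345)];print(n,x.mean(),(x>90).sum())
dif(r3,"plaque vs after clamp")
print("knob diff",np.abs(s-r3).sum(-1)[195:212,290:306].max())
E
```

```text
25.225 [0.4664 0.2804 0.3157] [ 0.4  0.8 -0.6] 0.9995136946604947 0.0
[[-0.9896, 0.1434, 0.006], [0.1435, 0.9897, 0.0032], [-0.0054, 0.004, -1.0]]
handle G now/before
[[ 85  84  83  82  81  81  81  79  76  76  73  74]
 [ 76  76  77  78  81  82  83  81  78  76  74  74]
 [ 72  72  69  57  55  38  40  49  65 109 100 103]
 [ 89 105  96  56   7  11   6  43 110 148 141 139]
 [140 141 146 142   0   3   5  15  87 146 138 136]
 [138 137 143 140   0   5   2  16  87 146 137 135]
 [135 136 141 138   0   0   4  16  87 146 137 135]
 [134 135 140 137  33   5   8   0  78 147 138 135]
 [136 137 141 137  33   2   2   0  71 140 139 136]
 [137 139 143 131  33   2   8   0  64 128 132 137]
 [117 113 117 114  59   1   9   0  66 126 119 130]
 [114 114 119 114  60   0   3   1  47 104 118 117]
 [115 115 118 113  57   0   6   5  48 107 118 112]
 [115 115 117 118  90   0   2   2  29  82 114 107]
 [113 114 114 114  86   0   9   4  25 127 196 189]
 [117 119 123 135 103   0   6   3  40 104 136 137]
 [116 115 130 176 169   0   2   0  72 162 193 153]
 [110 128 183 217 209   0   0   0   0 136 220 206]
 [118 130 182 2
[... 1493 characters left out ...]
  0   3   0   2   3   8 110   3   5   7  86  97  17   6   2   1
    1   1   1   1]
 [  1   0   1   1   2   3   4   8  97   4   3   0  71  91  49   1   4   4
    1   2   3   2]
 [  0   0   2   2   8  71  98  35 249   5   1   0 224 155   5   3  78   6
    2   2   2   2]
 [  1   0   1   1  10  70 114  31 261  32 104  85  74  22  44 167  56   4
    1   1   1   1]
 [  2   0   3   3   5  19  34  14  62  14   1  13  43  18  27  71  99   5
    4   2   2   1]
 [  0   0   0   2   3  27 118  11  23   2  23   6  43  54  57 108   9   4
    1   3   1   2]
 [  1   2   2   2   2   4   5   5  25 133  34  26   4   5   5   6   5   1
    1   7   1   1]]
plaque vs after clamp 48.661071428571425 658
knob diff 239
```

```bash
python3 - <<'E'
from h import *
s=grab_frame("side").astype(int)
for n,im in(("after clamp",cv2.imread("pics/s3r.png").astype(int)),("now",s)):
    B,G,R=im[...,0],im[...,1],im[...,2]
    for nm,m,(r0,r1,c0,c1) in(("knob",(R>G+90)&(R>B+90),(195,212,290,303.5)),("purple",(B>G+50)&(R>G+20),(205,240,280,345)),("green",(G>R+60),(215,240,295,330)),("brush",(B>R+60)&(B>G+30),(240,275,295,325))):
        q=np.argwhere(m[r0:r1,c0:int(c1)]);print(n,nm,len(q),(q.mean(0)+[r0,c0]).round(2) if len(q) else None)
E
```

```text
after clamp knob 19 [203.   300.21]
after clamp purple 40 [218.62 312.08]
after clamp green 12 [228.58 312.42]
after clamp brush 176 [256.93 310.  ]
now knob 19 [203.   300.21]
now purple 47 [217.83 310.91]
now green 16 [228.5  312.31]
now brush 175 [256.94 310.02]
```

The knob, plaque marks and brush haven't moved, and the stylus is upright in its stand. Handing in.

```bash
python3 -c "
from plant import bot
print(bot.job_done())"
```

```text
the job is handed in; nothing more can be done
None
```

I shut the clamp, traced the channel from green to red and put the stylus back upright in its stand, then handed in at about 25 s; the tip went light just past the second bend (about 0.25 s with no floor force, probably under 1 mm up), floor force peaked near 14 N at the first bend, and I viewed 11 pictures, one over the limit of 10.

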